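# Swing the work lamp over the vise, then hold the bench key switch on

### The arm

A 6-joint arm with a two-finger parallel gripper is mounted at the origin on the work surface. World frame = base frame: x ahead of the robot, y to its left, z up, the work surface at z = 0. Lengths are in mm, angles in degrees, forces in N, time in s.
With the tool pointing down it reaches from about 350 to 850 mm from the base axis. Payload 8.1 kg.
Tool frame: the origin (TCP) lies at the very end of the fingers, on their centre line; the grasp point (between the pads) lies 19 mm behind it; x points along the fingers, y is the direction in which the jaws open and shut, and the axes are right-handed (so a half turn about x gives the same grasp; the last joint's range is limited). The gripper opens to 85 mm and grips with 20 to 120 N. Pads are 22 mm wide; open, the fingers measure 114 mm over their backs; the gripper's body (76 mm by 85 mm) begins 54 mm behind the grasp point. The pads swing forward as they close: fully open they stand 13 mm farther back than shut.
Start: joints at [-79.263, 7.471, 85.268, -0, 87.261, -4.893], TCP at [161.678, -577.811, 231.292] pointing down, gripper open.
Joint ranges: [-169.43, 169.43], [-51.17, 129.36], [1.28, 143.12], [-76.62, 256.62], [0, 156.53], [-152.29, 152.29]. Speed limits (degrees/s): [136.94, 136.94, 159.86, 180, 180, 180].

### API

Orientations are given as [roll, pitch, yaw] about the fixed x, y, z axes, in that order (R = Rz(yaw) Ry(pitch) Rx(roll)).
In Python, from bench import sensors, snapshot, r gives the robot as it stands. The module is installed in compiled form; this text tells all that it offers.
- The arm moves only by the tool drive_tool, never from a script. Its argument "moves" is one flat list of numbers, 6 for each row, row after row: the shift along the tool's x, y, z in cm, then the turn, a rotation vector about the tool's x, y, z in degrees. In form: [tx, ty, tz, wx, wy, wz, tx, ty, tz, wx, wy, wz, ...]. A call has 1 to 20 rows; each row shifts and turns the commanded pose from where the row before left it, along the tool's axes as they then stand; what a row does not reach is not made up. A row lasts 1/12 s, in which the tool goes at most 41.7 mm and 7.16 degrees, less where a joint would pass 70% of its speed; a pose out of reach is approached as far as the arm can. A call with a gripper value outside its range is refused whole. "hand" is the finger opening in cm, from 0 to 8.54, set as the call begins (left out, the last holds). The fingers move at their own pace and stop on an object; "grip_force" is the grip in N (left out, the last holds). Time passes only in rows, so rows that do not move let the fingers close. It gives the time, the measured TCP pose, the force and the opening at its end, in the units of the state.
- sensors.sense(): the state, without advancing time (a new reading comes with each control period).
- snapshot(name): name is "side" or "top" or "wrist"; returns a dict with "image" (384x512x3 uint8, red, green, blue), "z_map" (384x512 float32, mm along the optical axis (not along the pixel's ray), 0 where there is no reading), "camera_matrix" (3x3 intrinsics, pixels), "eye" and "orientation" of the camera in the world; the wrist camera has in their place "mount" (4x4, takes a point from camera to tool coordinates, whose origin is the TCP and whose axes are the tool frame's). Camera axes: x right, y down, z forward; pixel columns grow to the right and rows downward; lengths in mm; the calibration is good to about 2 mm. A picture is of the moment at which its call begins: read the wrist's pose just before it.
- r.hand_in(): hands the job in, once; it reports no verdict.
The state is a dict: "time": time; "joint_pos": joint angles; "qd": joint speeds; "joint_efforts": joint torques, N m; "tool_pos": TCP position; "tcp_rot": TCP orientation; "ft_force": force on the tool from outside, world axes, zero at the start; "wrist_torque": the same for the moment, N m; "finger_gap": finger opening in mm.
Only numpy, scipy, OpenCV 4.12 (cv2) and the standard library are available. Lean on these libraries where they do the work, as an engineer would, in place of code of your own. Each camera call takes 0.05 s, during which the arm holds its last target.

### The job

The work lamp stands in the way above the key switch: swing its stiff arm round until the lamp head hangs over the jaws of the vise, and leave it there. Then take the red key out of its wooden block, push it fully home in the key switch (the pins stick about half-way: press lightly and rock the key some ten degrees to each side until it goes on down), and turn it a quarter turn clockwise, seen from above, to its stop. The switch springs back, so finish while still gripping the key and holding it turned; leave the loose things on the bench where they are.

Things in the scene. Friction and masses are not known exactly. Their poses are not given: they have to be found in the camera images.
- lamp_arm (a joint): swing of the lamp arm about its upright post, rad; grows as the arm swings clockwise seen from above, from the key switch (near 0) towards the vise (about 1.57, within 0.2); stiff, about 0.5 N m (2.5 N at the knob), stays where it is left; stops at -0.35 and 2.1
- lamp_knob (a point): middle of the black upright knob (20 mm diameter, 44 mm tall, round) on top of the white lamp head; the head is a disc of 88 mm diameter from 20 to 44 mm below this point; at the end of the lamp arm, 198 mm from the post's axis and 226 mm above the bench. Swings with the arm
- lamp_pivot (a point): point on the upright axis of the lamp's post, at the height of the arm (192 mm above the bench); the post carries a 14 mm round arm at this height, its top is 204 mm above the bench, its foot is 100 mm in diameter; fixed
- vise_jaws (a point): top of the dark cast-iron vise, 91 mm above the bench, at the middle of its closed jaws; the jaws hold a 10 mm threaded rod along the point's x axis, and the screw with its lever handle points along its y axis, 110 mm out; fixed. The lamp head's path passes within about 20 mm of straight above it
- key_grip (a point): centre of the red bow of the key: a flat plate 34 mm wide (key's x axis), 10 mm thick (y) and 40 mm tall (z, up). Below it a steel collar of 28 mm diameter (20 to 24 mm below this point), then the blade. Loose, 50 g, alike either way round; stands upright in a wooden block, the collar on the block's top, with 1.5 mm play round the blade
- key_tip (a point): lower, rounded end of the key's steel blade, 58 mm below key_grip along the key's z axis; the blade is 34 mm long, 18 mm wide along x and 5 mm thick along y; same axes as key_grip
- lock_mouth (a point): mouth of the keyway, 81 mm above the bench: centre of the flat top of the square brass plug (31 mm) in a round steel collar, 56 mm across, on the grey switch box. z up; the keyway, 19.6 x 6.6 mm, runs along the point's x axis and turns with the plug. The key is home when its collar meets the plug, tip 34 mm below the mouth
- switch_box: grey box 100 x 100 x 45 mm that carries the lock; origin under its centre; fixed. In the lock the key pushes down pins, met 12 mm below the mouth (about 4 N). They hang up with the tip 18 mm deep and pass when the plug is rocked 0.12 rad or more to either side (the key has 0.09 rad of play). Unless forced hard, the plug turns no more than 0.25 rad until the tip is 26 mm deep
- key_block: wooden block 60 x 50 x 45 mm in which the key stands; origin under its centre; fixed
- lock (a joint): turn of the lock plug, rad; 0 at rest, grows clockwise seen from above, stop at 1.571 (a quarter turn), rocks to -0.35 the other way; a spring (0.06 N m per rad, plus 0.03 N m of friction) turns it back
- coupling: copper pipe coupling, a tube of 28 mm diameter standing 44 mm tall, on the right beside the key block; loose, to be left alone; origin at its underside
- tnut: black T-nut, 34 x 28 x 20 mm, on the left; loose, to be left alone; origin at its underside
- washers: stack of rusty washers, 32 mm diameter, 18 mm tall, on the left; loose, to be left alone; origin at its underside
- screwdriver: screwdriver lying on the left of the bench; loose, to be left alone
- oil_jar: amber jar, 60 mm diameter, 90 mm tall, on the left; loose, to be left alone; origin at its underside
Mind the look-alikes: they are no part of the job. Of the things that look like the switch_box, the larger one is meant.

How it is judged:
By the outcome, as a careful person would: the job done as asked, in the order asked, and still so for the second after the job is handed in, while the arm keeps its last pose, push and grip.
It also fails if it takes over 72 s, if anything falls off the work surface, if the arm or the gripper's body presses on something with over 40 N, if the wrist force passes 120 N, or if a joint passes its speed limit or range.

## Working session

There is one attempt and no reset: what is moved stays moved. The work goes in short steps, Python scripts to look and compute and a tool call to move; the robot and the scene stay as the last step left them, time stands still between calls to the robot, and variables do not carry over. Pictures are saved under pics/ and viewed, and the job is handed in when it is done.

Besides the shell and the picture viewer there is one more tool, called by a JSON object that holds its "method" and its "body". drive_tool: Moves the arm, as the interface text tells. Its arguments: {"type":"object","properties":{"moves":{"type":"array","items":{"type":"number"}},"hand":{"type":"number"},"grip_force":{"type":"number"}},"required":["moves"]}

```bash
mkdir -p pics; cat > h.py <<'E'
import numpy as np, cv2
from bench import sensors, snapshot, r
from scipy.spatial.transform import Rotation as R
def snap(n, fn=None):
    s=sensors.sense(); d=snapshot(n)
    if n=="wrist":
        T=np.eye(4); T[:3,:3]=R.from_euler('xyz',s['tcp_rot'],degrees=True).as_matrix(); T[:3,3]=s['tool_pos']
        d['T']=T@np.array(d['mount'])
    else:
        T=np.eye(4); T[:3,3]=d['eye']; o=np.array(d['orientation'],float)
        T[:3,:3]=o if o.shape==(3,3) else R.from_euler('xyz',o.ravel(),degrees=True).as_matrix()
        d['T']=T
    if fn: cv2.imwrite('pics/'+fn,d['image'][:,:,::-1])
    np.savez('pics/'+(fn or n+'.png')[:-4]+'.npz',image=d['image'],z=d['z_map'],K=d['camera_matrix'],T=d['T'])
    return d
def load(fn): return dict(np.load('pics/'+fn+'.npz'))
def ray(d,u,v):
    K=d['K'];T=d['T']; c=np.array([(u-K[0,2])/K[0,0],(v-K[1,2])/K[1,1],1.])
    return T[:3,3],T[:3,:3]@c
def plane(d,u,v,z):
    o,w=ray(d,u,v); return o+w*(z-o[2])/w[2]
def depth(d,u,v):
    o,w=ray(d,u,v); return o+w*d['z'][int(v),int(u)]
def cloud(d):
    K=d['K'];T=d['T'];z=d['z'];v,u=np.mgrid[:z.shape[0],:z.shape[1]]
    c=np.stack([(u-K[0,2])/K[0,0]*z,(v-K[1,2])/K[1,1]*z,z],-1)
    return c@T[:3,:3].T+T[:3,3]
def tri(d1,p1,d2,p2):
    o1,w1=ray(d1,*p1);o2,w2=ray(d2,*p2)
    s=np.linalg.lstsq(np.stack([w1,-w2],1),o2-o1,rcond=None)[0]
    a=o1+s[0]*w1;b=o2+s[1]*w2
    return (a+b)/2,np.linalg.norm(a-b)
E
python3 - <<'E'
from h import *
print(sensors.sense())
for n in ["side","top","wrist"]:
    d=snap(n,n+"0.png"); print(n,d['camera_matrix'].tolist(),d.get('orientation'),d['T'].round(3).tolist())
E
```

```text
{'time': 0.0, 'joint_pos': array([-7.92616826e+01,  7.51458305e+00,  8.53293113e+01,  1.05550999e-03,
        8.72619239e+01, -4.89309499e+00]), 'qd': array([ 0.1050603 , -0.07084327, -0.06864766, -0.01391477,  0.0289815 ,
       -0.06498312]), 'joint_efforts': array([ 1.69325140e-03, -5.69399786e+01, -5.00549161e+01, -1.52572943e-04,
        1.49375416e-02,  3.45330454e-05]), 'tool_pos': array([ 161.5934734 , -577.25880344,  230.24960302]), 'tcp_rot': array([-95.46388303,  89.89417644, 100.16747794]), 'ft_force': array([0.43305211, 0.04436152, 0.55359065]), 'wrist_torque': array([-0.00080184, -0.04234068, -0.00707515]), 'finger_gap': 85.46902361717463}
side [[463.7008559018121, 0.0, 249.14950435319696], [0.0, 463.7008559018121, 191.1732121182906], [0.0, 0.0, 1.0]] [-124.62612787    0.22060968  -18.8503683 ] [[0.946, -0.187, 0.264, 141.593], [-0.323, -0.537, 0.779, -1074.612], [-0.004, -0.823, -0.568, 988.031], [0.0, 0.0, 0.0, 1.0]]
top [[498.6111270006265, 0.0, 257.885130895432], [0.0, 498.6111270006265, 191.1699708264345], [0.0, 0.0, 1.0]] [-174.76242217   -0.25763936  -88.37852562] [[0.028, -0.995, 0.091, 385.474], [-1.0, -0.029, -0.002, 64.565], [0.004, -0.091, -0.996, 1631.25], [0.0, 0.0, 0.0, 1.0]]
wrist [[284.2472593804419, 0.0, 254.7027454249233], [0.0, 284.2472593804419, 192.0973386422408], [0.0, 0.0, 1.0]] None [[0.27, -0.926, -0.262, 227.257], [-0.963, -0.261, -0.072, -559.292], [-0.002, 0.272, -0.962, 373.222], [0.0, 0.0, 0.0, 1.0]]
```

View pics/side0.png

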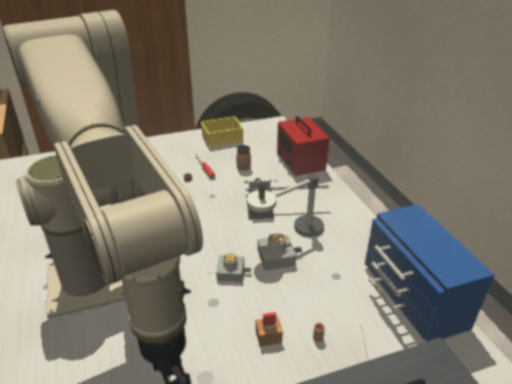

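View pics/top0.png

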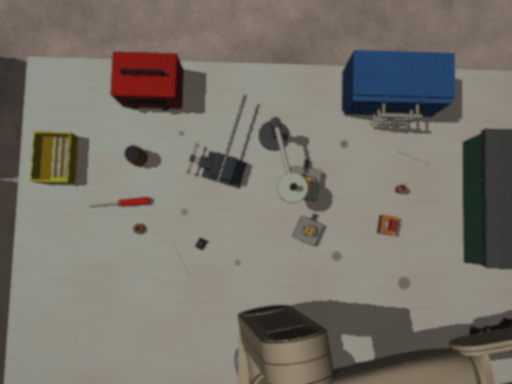

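View pics/wrist0.png

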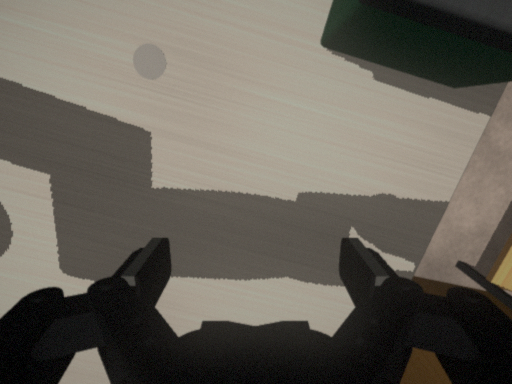

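```bash
python3 - <<'E'
from h import *
t=load('top0');s=load('side0')
for n,d,(u,v,w,h) in [('top',t,(180,90,240,170)),('side',s,(200,160,150,190))]:
    cv2.imwrite(f'pics/{n}0c.png',cv2.resize(d['image'][v:v+h,u:u+w,::-1],None,fx=3,fy=3,interpolation=cv2.INTER_CUBIC))
for n,p in dict(lamphead=(293,187),post=(274,133),sw=(312,180),small=(309,231),key=(391,226),coup=(402,189),vise=(225,168),jar=(137,156),tnut=(201,243)).items():
    print(n,depth(t,*p).round(1))
for n,p in dict(lamphead=(262,203),post=(312,182),sw=(277,240),small=(231,259),key=(269,319),coup=(319,327)).items():
    print('s',n,depth(s,*p).round(1))
E
```

```text
lamphead [527.1 -35.7 246.3]
post [710.1  16.5  97.1]
sw [ 568.5 -107.5   74.1]
small [ 408.6 -102.5   61.1]
key [ 430.7 -351.8   92. ]
coup [ 554.6 -408.7   12.7]
vise [596.7 166.3  87.8]
jar [626.  441.5  91.3]
tnut [360.9 239.6  18.5]
s lamphead [523.4 -61.8 199.4]
s post [710.7  -1.5 193.7]
s sw [558.8 -99.4  80. ]
s small [ 410.5 -112.7   60.1]
s key [ 432.1 -365.    74.4]
s coup [ 559.8 -392.6   25. ]
```

```bash
ls pics
```

```text
side0.npz
side0.png
side0c.png
top0.npz
top0.png
top0c.png
wrist0.npz
wrist0.png
```

View pics/top0c.png

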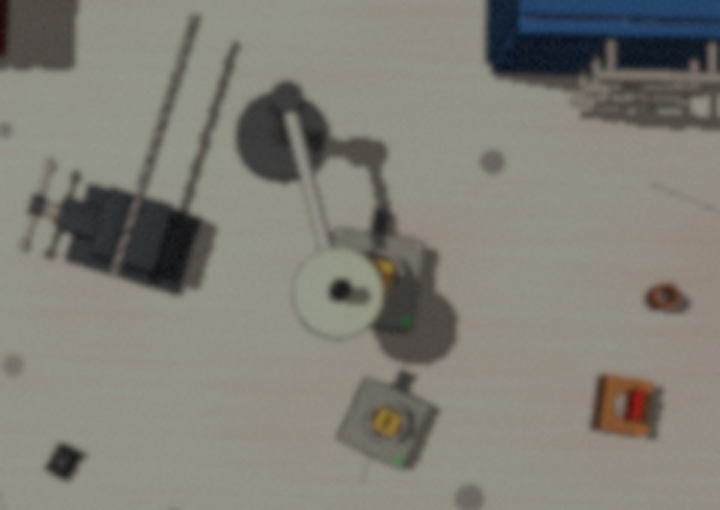

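View pics/side0c.png

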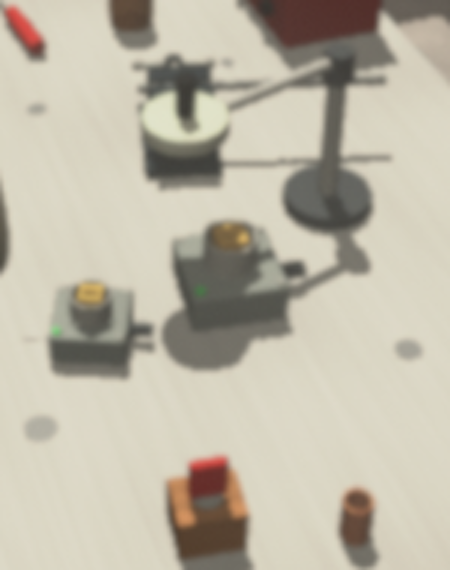

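```bash
python3 - <<'E'
from h import *
t=load('top0');s=load('side0')
ct=lambda x,y:(180+x/3-.33,90+y/3-.33); cs=lambda x,y:(200+x/3-.33,160+y/3-.33)
K1=tri(t,ct(341,290),s,cs(185,80)); print('knob top?',K1)
print('knob plane248',plane(t,*ct(341,290),248), 'disc206',plane(t,*ct(338,293),206), 'side knob226',plane(s,*cs(185,97),226))
print('post',tri(t,ct(287,97),s,cs(341,53)),plane(t,*ct(287,97),204))
# clouds
C=cloud(t); z=C[...,2]
def box(C,x0,x1,y0,y1,z0,z1):
    m=(C[...,0]>x0)&(C[...,0]<x1)&(C[...,1]>y0)&(C[...,1]<y1)&(C[...,2]>z0)&(C[...,2]<z1); return C[m],m
p,m=box(C,480,600,-120,60,190,215); c,rad=cv2.minEnclosingCircle(p[:,:2].astype(np.float32)); print('disc',c,rad,p[:,2].mean())
Cs=cloud(s)
p,m=box(Cs,480,600,-120,60,195,215); c,rad=cv2.minEnclosingCircle(p[:,:2].astype(np.float32)); print('disc side',c,rad,np.median(p[:,2]))
for nm,CC in (('t',C),('s',Cs)):
    p,m=box(CC,690,800,-50,60,180,215);print('posttop',nm,len(p),p.mean(0))
    p,m=box(CC,540,680,100,260,80,100);print('visetop',nm,len(p),cv2.minAreaRect(p[:,:2].astype(np.float32)),np.median(p[:,2]))
    p,m=box(CC,500,640,-170,-30,74,88);print('lock',nm,len(p),p.mean(0), cv2.minEnclosingCircle(p[:,:2].astype(np.float32)))
    p,m=box(CC,400,470,-400,-320,38,52);print('block',nm,len(p),cv2.minAreaRect(p[:,:2].astype(np.float32)),np.median(p[:,2]))
    p,m=box(CC,400,470,-400,-320,75,100);print('key',nm,len(p),p.mean(0) if len(p) else 0)
E
```

```text
knob top? (array([529.71159081, -37.13149612, 240.23692741]), np.float64(0.2797195592229259))
knob plane248 [528.77208641 -36.52493723 248.        ] disc206 [530.15306898 -36.78418348 206.        ] side knob226 [527.21350946 -44.82480978 226.        ]
post (array([722.45178394,  16.2754907 , 197.28134802]), np.float64(1.6572697782033763)) [720.0720433   16.77658667 204.        ]
disc (543.5582885742188, -31.85369110107422) 57.91537094116211 201.6605999725036
disc side (542.765869140625, -37.46498107910156) 59.25014114379883 200.3066713723424
posttop t 136 [714.72513966  17.80448269 200.66178542]
visetop t 608 ((616.6151733398438, 168.1002655029297), (73.8999252319336, 130.75221252441406), 73.69184875488281) 90.24915705132548
lock t 76 [566.69256449 -94.49422147  80.55082832] ((564.2760620117188, -88.26741027832031), 26.56194496154785)
block t 231 ((435.1260070800781, -355.4736022949219), (52.75148010253906, 60.12089538574219), 82.58855438232422) 45.43560293560404
key t 42 [ 433.71535833 -353.75615994   86.79718096]
posttop s 113 [714.40251821   4.77863031 195.86593261]
visetop s 194 ((617.980712890625, 167.98960876464844), (70.33562469482422, 128.52354431152344), 75.0057373046875) 87.74725468579362
lock s 159 [560.88577355 -92.03786419  78.0104495 ] ((560.8718872070312, -90.15546417236328), 29.496463775634766)
block s 319 ((434.1918640136719, -362.06427001953125), (54.62158966064453, 60.78608703613281), 82.98292541503906) 44.18280341321156
key s 82 [ 433.71426014 -363.22300263   84.46436994]
```

```bash
cat >> h.py <<'E'
def pose():
    s=sensors.sense(); return np.array(s['tool_pos']),R.from_euler('xyz',s['tcp_rot'],degrees=True).as_matrix()
def goto(p,yaw=None,step=3.5,pr=True):
    """print total tool-frame shift (cm) and turn; yaw = world angle of tool y axis"""
    q,M=pose(); d=M.T@(np.array(p)-q)/10
    cur=np.degrees(np.arctan2(M[1,1],M[0,1]))
    print('pos',q.round(1),'yyaw',round(cur,1),'shift cm',d.round(2),'rows',int(np.ceil(np.linalg.norm(d)/step)))
    if yaw is not None:
        M2=np.stack([[0,0,-1],[np.cos(np.radians(yaw)),np.sin(np.radians(yaw)),0],[0,0,0]],1).astype(float); M2[:,2]=np.cross(M2[:,0],M2[:,1])
        rv=R.from_matrix(M.T@M2).as_rotvec(degrees=True); print('turn',rv.round(2),'rows',int(np.ceil(np.linalg.norm(rv)/7)), 'shift after turn',(M2.T@(np.array(p)-q)/10).round(2))
E
python3 - <<'E'
from h import *
q,M=pose();print(M.round(3));t=snapshot('wrist');print(np.array(t['mount']).round(3))
goto([400,-400,330],135)
E
```

```text
[[-0.     0.269 -0.963]
 [ 0.001 -0.963 -0.269]
 [-1.    -0.002 -0.   ]]
[[ 0.00000e+00 -2.72000e-01  9.62000e-01 -1.42887e+02]
 [ 1.00000e+00  1.00000e-03 -0.00000e+00  1.14000e-01]
 [-1.00000e-03  9.62000e-01  2.72000e-01 -6.81190e+01]
 [ 0.00000e+00  0.00000e+00  0.00000e+00  1.00000e+00]]
pos [ 161.6 -577.5  230.6] yyaw -74.4 shift cm [ -9.92 -10.68 -27.74] rows 9
turn [1.5063e+02 9.0000e-02 3.0000e-02] rows 22 shift after turn [-9.94 -4.31 29.41]
```

```bash
python3 - <<'E'
from h import *
goto([400,-350,260],-74.4)
E
```

```text
pos [ 161.6 -577.5  230.6] yyaw -74.4 shift cm [ -2.92 -15.49 -29.09] rows 10
turn [ 0.03 -0.01  0.07] rows 1 shift after turn [ -2.94 -15.5  -29.08]
```

{"method": "drive_tool", "body": {"moves": [-0.3,-1.55,-2.9,0,0,0,-0.3,-1.55,-2.9,0,0,0,-0.3,-1.55,-2.9,0,0,0,-0.3,-1.55,-2.9,0,0,0,-0.3,-1.55,-2.9,0,0,0,-0.3,-1.55,-2.9,0,0,0,-0.3,-1.55,-2.9,0,0,0,-0.3,-1.55,-2.9,0,0,0,-0.3,-1.55,-2.9,0,0,0,-0.3,-1.55,-2.9,0,0,0,0,0,0,0,0,0,0,0,0,0,0,0]}}

```text
time: 1.2
tool_pos: [400.3, -349.2, 261.4]
tcp_rot: [108.5, 90.0, -55.7]
ft_force: [-0.5, -0.3, -0.0]
finger_gap: 85.3
```

```bash
python3 - <<'E'
from h import *
s=sensors.sense();print(s['tool_pos'],s['qd'],s['joint_pos'])
snap('wrist','w1.png')
E
```

```text
[ 400.27871738 -349.23337939  261.38346052] [-2.81978994  0.31874624  0.27169725 -0.75486657 -0.01271834 -0.96932352] [-4.66336746e+01 -3.86558955e+00  9.37182632e+01 -1.68832076e-03
  9.01367472e+01  2.75429809e+01]
```

View pics/w1.png

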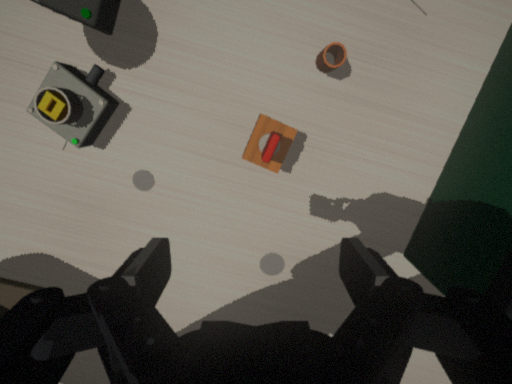

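```bash
python3 - <<'E'
from h import *
goto([500,40,340],-74.3)
E
```

```text
pos [ 399.4 -350.1  261.2] yyaw -74.3 shift cm [ -7.89 -34.82 -20.26] rows 12
turn [ 0.03  0.02 -0.  ] rows 1 shift after turn [ -7.88 -34.83 -20.24]
```

{"method": "drive_tool", "body": {"moves": [-0.8,-3.48,-2.03,0,0,0,-0.8,-3.48,-2.03,0,0,0,-0.8,-3.48,-2.03,0,0,0,-0.8,-3.48,-2.03,0,0,0,-0.8,-3.48,-2.03,0,0,0,-0.8,-3.48,-2.03,0,0,0,-0.8,-3.48,-2.03,0,0,0,-0.8,-3.48,-2.03,0,0,0,-0.8,-3.48,-2.03,0,0,0,-0.8,-3.48,-2.03,0,0,0,0,0,0,-6,0,0,0,0,0,-6,0,0,0,0,0,-6,0,0,0,0,0,-6,0,0,0,0,0,-6,0,0,0,0,0,-6,0,0,0,0,0,-6,0,0,0,0,0,-6,0,0,0,0,0,-6,0,0,0,0,0,-6,0,0]}}

```text
time: 2.92
tool_pos: [500.9, 37.8, 340.9]
tcp_rot: [-42.3, 90.0, -146.5]
ft_force: [-0.5, -0.4, -0.1]
finger_gap: 85.6
```

{"method": "drive_tool", "body": {"moves": [0,0,0,-6,0,0,0,0,0,-6,0,0,0,0,0,-6,0,0,0,0,0,-6,0,0,0,0,0,-6,0,0,0,0,0,-6,0,0,0,0,0,-6,0,0,0,0,0,-6,0,0,0,0,0,-6,0,0,0,0,0,-6,0,0,0,0,0,-6,0,0,0,0,0,-6,0,0,0,0,0,-6,0,0,0,0,0,-6,0,0,0,0,0,-6,0,0,0,0,0,-6,0,0,0,0,0,-6,0,0,0,0,0,-6,0,0,0,0,0,-6,0,0,0,0,0,-6,0,0]}}

```text
time: 4.58
tool_pos: [500.9, 37.8, 340.9]
tcp_rot: [-166.0, 90.0, -150.1]
ft_force: [-0.3, 0.9, 0.3]
finger_gap: 85.4
```

```bash
python3 - <<'E'
from h import *
s=sensors.sense();print(s['tool_pos'],s['qd'].round(2),s['joint_pos'].round(2))
snap('wrist','w2.png')
goto([500,40,340],105.7)
E
```

```text
[500.87888976  37.77921833 340.90374927] [-2.000e-02 -1.000e-01 -2.000e-02 -2.000e-02 -2.000e-02 -7.153e+01] [-1.5200e+00 -8.7900e+00  9.0090e+01 -2.0000e-02  9.8740e+01 -1.0733e+02]
pos [500.9  37.8 340.9] yyaw 106.2 shift cm [ 0.09  0.24 -0.02] rows 1
turn [ 0.54 -0.04  0.01] rows 1 shift after turn [ 0.09  0.24 -0.03]
```

View pics/w2.png

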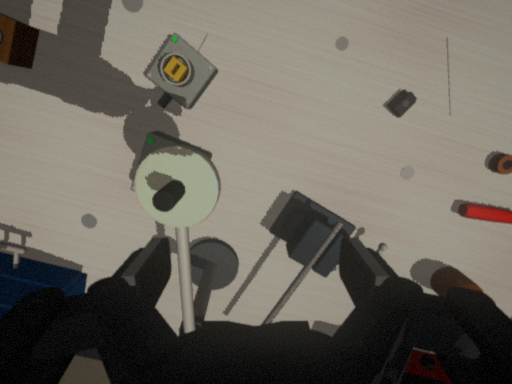

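```bash
python3 - <<'E'
from h import *
t=load('top0');s=load('side0');w=load('w2')
J=plane(t,180+128/3-.33,90+231/3-.33,91);print('jaw top',J)
P=np.array([720,16.8])
v=J[:2]-P;print('r',np.hypot(*v),'ang',np.degrees(np.arctan2(v[1],v[0])))
C=cloud(w)
for px in [(340,230),(330,240),(310,225),(300,210),(330,260),(175,185),(168,200)]:
    print(px,depth(w,*px).round(1))
def crop(d,n,u,v,ww,h,f):
    cv2.imwrite('pics/'+n,cv2.resize(d['image'][v:v+h,u:u+ww,::-1],None,fx=f,fy=f,interpolation=cv2.INTER_CUBIC))
crop(w,'w2c.png',120,110,270,200,3-.05)
crop(t,'vc.png',180,120,75,80,7)
x,m=None,None
for nm,d,zz in (('t',t,.0),('w',w,0)):
    CC=cloud(d);mm=(abs(CC[...,2]-248)<8)&(abs(CC[...,0]-528)<25)&(abs(CC[...,1]+37)<25);print('knobtop',nm,mm.sum(),CC[mm].mean(0))
    mm=(abs(CC[...,2]-206)<5)&(abs(CC[...,0]-528)<50)&(abs(CC[...,1]+37)<50);print('disc',nm,mm.sum(),CC[mm].mean(0))
    mm=(abs(CC[...,2]-200)<9)&(abs(CC[...,0]-725)<25)&(abs(CC[...,1]-17)<15);print('post',nm,mm.sum(),CC[mm].mean(0))
E
```

```text
jaw top [600.23712986 174.49747976  91.        ]
r 198.01929246176138 ang 127.21474280883612
(340, 230) [568.4 195.9  71.1]
(330, 240) [582.6 180.   87.7]
(310, 225) [567.4 142.5  88.6]
(300, 210) [565.3 135.2  32.4]
(330, 260) [612.9 190.   91.1]
(175, 185) [519.7 -36.5 219.1]
(168, 200) [526.  -34.1 246. ]
knobtop t 40 [530.06256834 -35.80780569 246.50494872]
disc t 420 [531.07902075 -33.67440655 203.78085489]
post t 100 [717.55472272  17.05806457 202.57542611]
knobtop w 415 [527.68967568 -37.87601109 245.70537575]
disc w 4414 [525.73181674 -37.72421887 202.36475026]
post w 38 [704.59857628   7.60756284 196.74151022]
```

View pics/w2c.png

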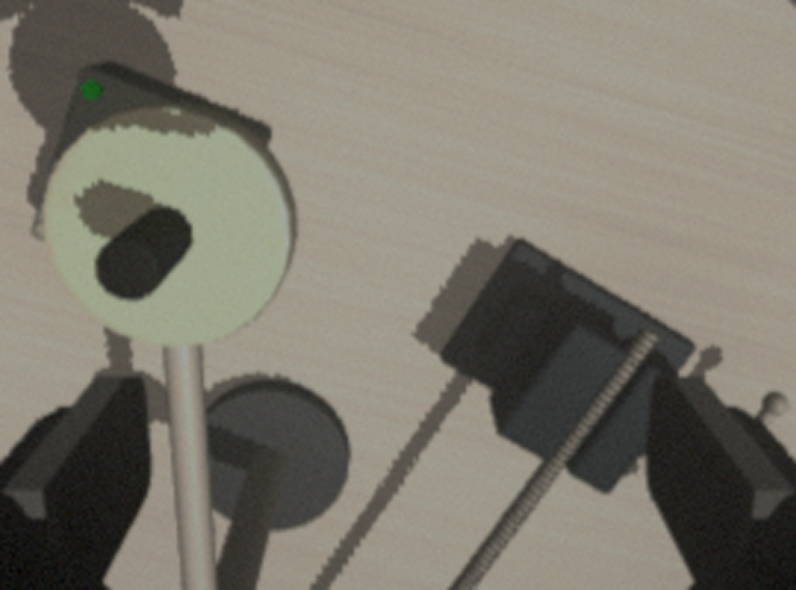

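View pics/vc.png

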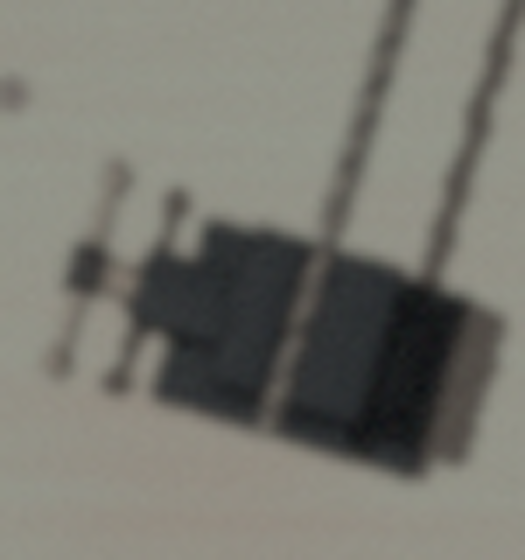

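```bash
python3 - <<'E'
from h import *
goto([528.5,-37,214],105.8)
E
```

```text
pos [500.9  37.8 340.9] yyaw 106.2 shift cm [12.69 -7.95  0.57] rows 5
turn [ 0.44 -0.04  0.01] rows 1 shift after turn [12.69 -7.95  0.62]
```

{"method": "drive_tool", "body": {"moves": [0,-2,0.15,0,0,0,0,-2,0.15,0,0,0,0,-2,0.15,0,0,0,0,-1.95,0.15,0,0,0,2.5,0,0,0,0,0,2.5,0,0,0,0,0,2.5,0,0,0,0,0,2.5,0,0,0,0,0,1.7,0,0,0,0,0,1,0,0,0,0,0,0,0,0,0,0,0], "hand": 7}}

```text
time: 5.55
tool_pos: [526.4, -36.3, 211.3]
tcp_rot: [157.5, 89.7, 172.9]
ft_force: [0.4, -0.2, -1.1]
finger_gap: 70.1
```

{"method": "drive_tool", "body": {"moves": [0,0,0,0,0,0,0,0,0,0,0,0,0,0,0,0,0,0,0,0,0,0,0,0,0,0,0,0,0,0,0,0,0,0,0,0], "hand": 1.5, "grip_force": 25}}

```text
time: 6.05
tool_pos: [529.0, -35.9, 216.0]
tcp_rot: [-33.7, 89.8, -18.1]
ft_force: [-0.7, -1.8, 6.3]
finger_gap: 19.6
```

```bash
python3 - <<'E'
from h import *
s=sensors.sense();print(s['tool_pos'],s['finger_gap'],s['ft_force'],s['joint_pos'].round(1))
snap('wrist','w3.png')
p=s['tool_pos'][:2]-np.array([719.5,17]); print(np.hypot(*p),np.degrees(np.arctan2(p[1],p[0])))
E
```

```text
[529.00580229 -35.86895404 215.989203  ] 19.64649792504616 [-0.74994311 -1.83551083  6.26145388] [  -9.4   -3.1   97.7   -0.    85.2 -115. ]
197.6946272979387 -164.48876250632424
```

View pics/w3.png

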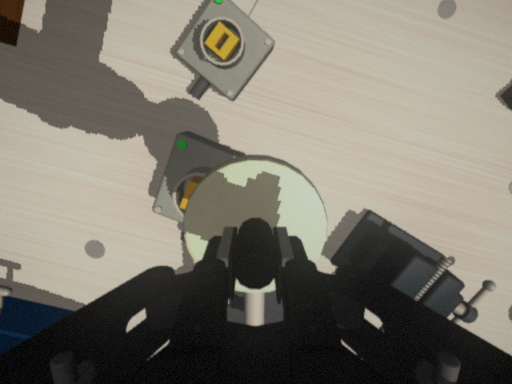

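{"method": "drive_tool", "body": {"moves": [0,0.69,0.012,2,0,0,0,0.69,0.012,2,0,0,0,0.69,0.012,2,0,0,0,0.69,0.012,2,0,0,0,0.69,0.012,2,0,0,0,0.69,0.012,2,0,0,0,0.69,0.012,2,0,0,0,0.69,0.012,2,0,0,0,0.69,0.012,2,0,0,0,0.69,0.012,2,0,0,0,0.69,0.012,2,0,0,0,0.69,0.012,2,0,0,0,0.69,0.012,2,0,0,0,0.69,0.012,2,0,0,0,0.69,0.012,2,0,0,0,0.69,0.012,2,0,0,0,0.69,0.012,2,0,0]}}

```text
time: 7.52
tool_pos: [532.9, 79.5, 216.1]
tcp_rot: [1.9, 89.7, -16.6]
ft_force: [7.4, -4.5, 2.9]
finger_gap: 19.2
```

```bash
python3 - <<'E'
from h import *
s=sensors.sense();print(s['tool_pos'],s['finger_gap'],s['ft_force'],s['wrist_torque'],s['joint_pos'].round(1))
p=s['tool_pos'][:2]-np.array([719.5,17]); print(np.hypot(*p),np.degrees(np.arctan2(p[1],p[0])))
E
```

```text
[532.85567727  79.49139391 216.05942873] 19.245903597453623 [ 7.35182397 -4.51644643  2.9225512 ] [-0.89006058 -0.96216395  0.02613346] [  3.1  -1.9  96.5  -0.1  85.1 -68.4]
196.8280404803302 161.48866054574424
```

{"method": "drive_tool", "body": {"moves": [0,0.69,0.012,2,0,0,0,0.69,0.012,2,0,0,0,0.69,0.012,2,0,0,0,0.69,0.012,2,0,0,0,0.69,0.012,2,0,0,0,0.69,0.012,2,0,0,0,0.69,0.012,2,0,0,0,0.69,0.012,2,0,0,0,0.69,0.012,2,0,0,0,0.69,0.012,2,0,0,0,0.69,0.012,2,0,0,0,0.69,0.012,2,0,0,0,0.69,0.012,2,0,0,0,0.69,0.012,2,0,0,0,0.69,0.012,2,0,0,0,0.69,0.012,2,0,0,0,0.69,0.012,2,0,0,0,0,0,0,0,0,0,0,0,0,0,0]}}

```text
time: 9.1
tool_pos: [600.4, 173.1, 216.1]
tcp_rot: [35.8, 89.7, -16.6]
ft_force: [6.2, -6.1, 3.2]
finger_gap: 19.3
```

```bash
python3 - <<'E'
from h import *
s=sensors.sense();print(s['tool_pos'],s['finger_gap'],s['ft_force'],s['wrist_torque'],s['joint_pos'].round(1))
p=s['tool_pos'][:2]-np.array([719.5,17]); print(np.hypot(*p),np.degrees(np.arctan2(p[1],p[0])))
d=snap('top','t1.png')
cv2.imwrite('pics/t1c.png',cv2.resize(d['image'][90:230,170:400,::-1],None,fx=3,fy=3,interpolation=cv2.INTER_CUBIC))
E
```

```text
[600.35261485 173.07785487 216.05586437] 19.251587796094373 [ 6.17855546 -6.10683345  3.20203698] [-1.08299138 -1.06227561  0.07906488] [ 11.5  11.4  82.5  -0.2  85.8 -26.1]
196.35782685944602 127.3575460854729
```

View pics/t1c.png

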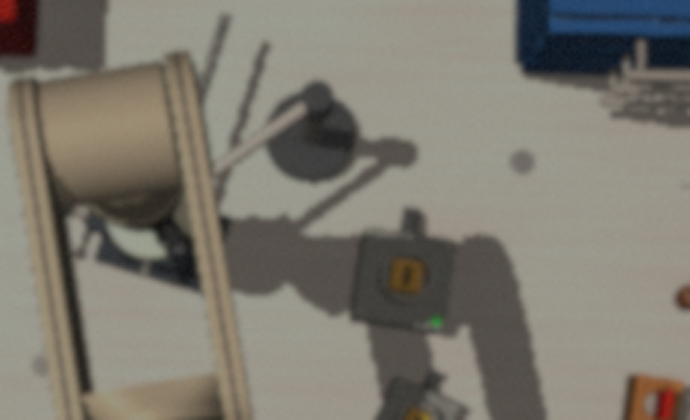

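{"method": "drive_tool", "body": {"moves": [0,0,0,0,0,0,0,0,0,0,0,0,0,0,0,0,0,0,0,0,0,0,0,0,-2,0,0,0,0,0,-3,0,0,0,0,0,-3,0,0,0,0,0,-3,0,0,0,0,0,-1,0,0,0,0,0,0,0,0,0,0,0,0,0,0,0,0,0], "hand": 6.5}}

```text
time: 10.07
tool_pos: [597.9, 174.5, 334.1]
tcp_rot: [72.3, 90.0, 19.9]
ft_force: [0.2, -0.5, -0.5]
finger_gap: 64.9
```

```bash
python3 - <<'E'
from h import *
s=sensors.sense();print(s['tool_pos'],s['finger_gap'],s['ft_force'],s['joint_pos'].round(1))
d=snap('wrist','w4.png'); d=load('w4')
C=cloud(d); mm=(abs(C[...,2]-246)<8)&(np.hypot(C[...,0]-600,C[...,1]-174)<30); print(C[mm].mean(0))
mm=(abs(C[...,2]-203)<6)&(np.hypot(C[...,0]-600,C[...,1]-174)<60); print(C[mm].mean(0),cv2.minEnclosingCircle(C[mm][:,:2].astype(np.float32)))
goto([530,-100,300],45)
E
```

```text
[597.91007787 174.53802166 334.13606609] 64.93194773811487 [ 0.18685456 -0.48283991 -0.51391179] [ 11.6  10.   71.9   0.   98.1 -26.1]
[598.63579601 173.51451849 245.76694894]
[598.05288198 174.13975177 202.1300549 ] ((604.4756469726562, 166.7511749267578), 51.486244201660156)
pos [597.4 174.4 332.5] yyaw 37.6 shift cm [  3.27 -22.08  17.62] rows 9
turn [-7.36 -0.06  0.1 ] rows 2 shift after turn [  3.25 -24.16  14.64]
```

View pics/w4.png

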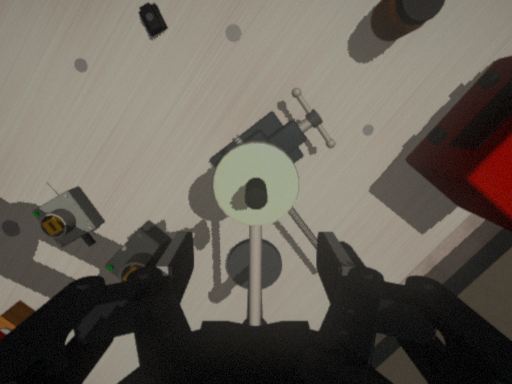

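```bash
python3 - <<'E'
from h import *
d=load('w1'); a=plane(d,277,135,98);b=plane(d,265,162,98);print(a,b,np.degrees(np.arctan2(*(a-b)[1::-1])))
im=d['image'];cv2.imwrite('pics/w1c.png',cv2.resize(im[90:190,220:360,::-1],None,fx=5,fy=5,interpolation=cv2.INTER_CUBIC))
t=load('t1');cv2.imwrite('pics/t1k.png',cv2.resize(t['image'][160:250,280:420,::-1],None,fx=5,fy=5,interpolation=cv2.INTER_CUBIC))
E
```

```text
[ 449.44769163 -359.93434011   98.        ] [ 418.28321945 -355.87108482   98.        ] -7.428378416528591
```

View pics/w1c.png

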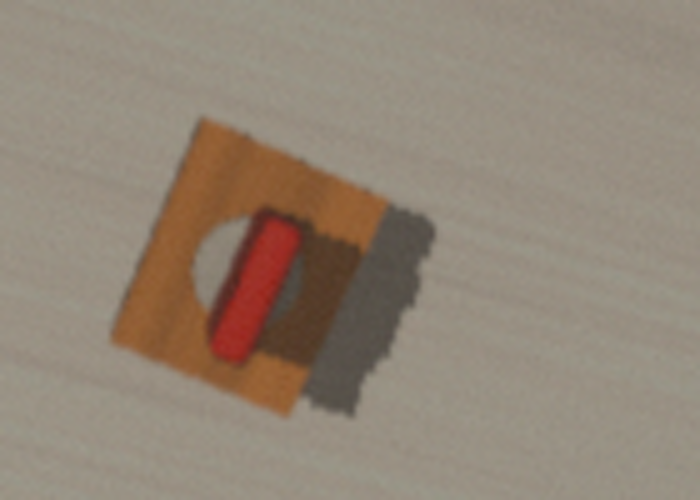

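View pics/t1k.png

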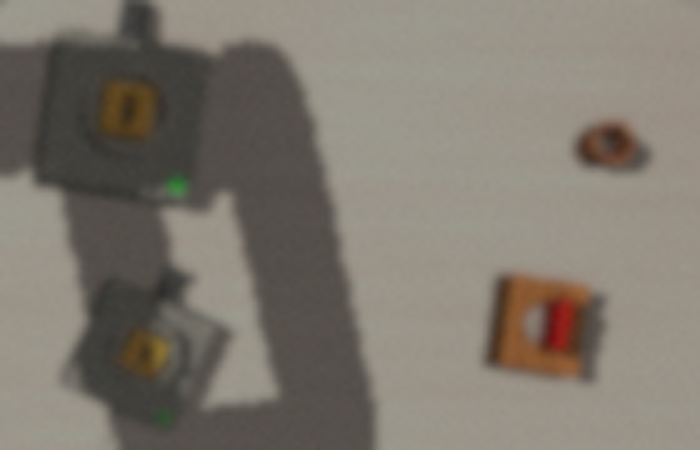

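```bash
python3 - <<'E'
from h import *
goto([550,-95,240],82.6)
E
```

```text
pos [597.4 174.4 332.5] yyaw 37.6 shift cm [  9.27 -20.18  18.45] rows 9
turn [-44.96  -0.09   0.08] rows 7 shift after turn [  9.25 -27.32  -1.23]
```

{"method": "drive_tool", "body": {"moves": [0,-2.88,2.64,0,0,0,0,-2.88,2.64,0,0,0,0,-2.88,2.64,0,0,0,1.8,-2.88,2.64,0,0,0,1.8,-2.88,2.64,0,0,0,1.8,-2.88,2.64,0,0,0,1.8,-2.88,2.64,0,0,0,2.07,0,0,-6,0,0,0,0,0,-6,0,0,0,0,0,-6,0,0,0,0,0,-6,0,0,0,0,0,-6,0,0,0,0,0,-6,0,0,0,0,0,-6,0,0,0,0,0,-3,0,0,0,0,0,0,0,0,0,0,0,0,0,0]}}

```text
time: 11.53
tool_pos: [550.7, -90.0, 241.6]
tcp_rot: [172.7, 89.8, 165.2]
ft_force: [0.2, -0.3, 0.2]
finger_gap: 64.9
```

```bash
python3 - <<'E'
from h import *
s=sensors.sense();print(s['tool_pos'],s['finger_gap'],s['ft_force'],s['joint_pos'].round(1),s['qd'].round(1))
d=snap('wrist','w5.png')
cv2.imwrite('pics/w5c.png',cv2.resize(d['image'][100:250,180:340,::-1],None,fx=4.5,fy=4,interpolation=cv2.INTER_CUBIC))
E
```

```text
[550.71022812 -89.981752   241.57590979] 64.92972163921513 [ 0.19726245 -0.27090939  0.19355392] [-14.5   0.9  91.1   0.   88.2 -97.1] [ 0.  -0.4 -0.8 -0.   0.2  0.9]
```

View pics/w5.png

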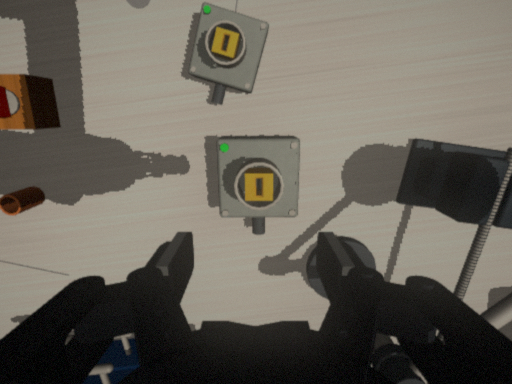

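```bash
cat > lock.py <<'E'
from h import *
def lock(n,near):
    d=load(n);im=d['image'];h=cv2.cvtColor(im,cv2.COLOR_RGB2HSV)
    m=((h[...,0]>15)&(h[...,0]<35)&(h[...,1]>120)&(h[...,2]>70)).astype(np.uint8)
    k,l,st,c=cv2.connectedComponentsWithStats(m)
    i=min([i for i in range(1,k) if st[i,4]>80],key=lambda i:np.hypot(*(c[i]-near)))
    cnt=max(cv2.findContours((l==i).astype(np.uint8),0,2)[0],key=cv2.contourArea)
    hull=cv2.convexHull(cnt); rect=cv2.minAreaRect(hull)
    M=cv2.moments(hull);cc=(M['m10']/M['m00'],M['m01']/M['m00'])
    f=np.zeros(m.shape,np.uint8);cv2.fillPoly(f,[hull],1);er=cv2.erode(f,np.ones((5,5)))
    g=im.astype(float).max(-1); thr=0.6*np.median(g[(l==i)])
    sl=(er>0)&(g<thr); ys,xs=np.nonzero(sl)
    sc=(xs.mean(),ys.mean())
    P=np.array([plane(d,x,y,81)[:2] for x,y in zip(xs,ys)])
    ev,V=np.linalg.eigh(np.cov(P.T)); a=np.degrees(np.arctan2(V[1,1],V[0,1]))
    corners=np.array([plane(d,x,y,81)[:2] for x,y in cv2.boxPoints(rect)])
    e=np.diff(np.vstack([corners,corners[:1]]),axis=0)
    print(n,'rect',rect,'hullc',np.round(cc,1),'slit c',np.round(sc,1),len(xs))
    print(' plane81 hull',plane(d,*cc,81).round(1),'slit',plane(d,*sc,81).round(1),'slit ang',a.round(1),'ext',(np.sqrt(12*ev)).round(1))
    print(' edges ang',np.degrees(np.arctan2(e[:,1],e[:,0])).round(1),np.hypot(*e.T).round(1))
    C=cloud(d);print(' depth z plug',np.median(C[l==i],0).round(1))
    return d,cc,sc
E
python3 - <<'E'
from lock import *
lock('w5',(259,187))
E
```

```text
w5 rect ((258.5, 186.0), (28.0, 29.0), 90.0) hullc [258.5 186. ] slit c [258.9 186.3] 84
 plane81 hull [559.6 -87.1  81. ] slit [560.  -86.8  81. ] slit ang 174.6 ext [ 5.8 18.3]
 edges ang [ 82.6  -6.5 -97.4 172. ] [31.5 31.9 32.4 31.9]
 depth z plug [560.1 -87.   81.2]
```

View pics/w5c.png

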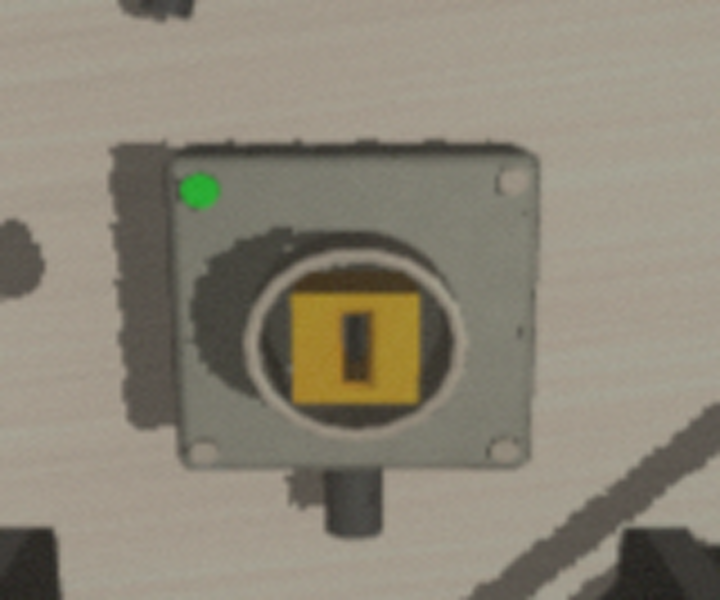

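```bash
python3 - <<'E'
from h import *
goto([560,-87,165],82.6)
E
```

```text
pos [551.  -90.  242.1] yyaw 82.5 shift cm [7.71 0.41 0.88] rows 3
turn [-0.1  -0.16 -0.02] rows 1 shift after turn [7.71 0.41 0.86]
```

{"method": "drive_tool", "body": {"moves": [2.5,0.1,0.3,0,0,0,2.5,0.1,0.3,0,0,0,1.7,0.1,0.26,0,0,0,1,0.1,0,0,0,0,0,0,0,0,0,0,0,0,0,0,0,0]}}

```text
time: 12.08
tool_pos: [560.4, -87.3, 166.5]
tcp_rot: [174.7, 89.9, 167.3]
ft_force: [0.3, 0.1, -0.4]
finger_gap: 64.9
```

```bash
python3 - <<'E'
from lock import *
s=sensors.sense();print(s['tool_pos'],s['qd'].round(1))
snap('wrist','w6.png')
a=lock('w6',(256,195)); b=lock('w5',(259,187))
print(tri(a[0],a[1],b[0],b[1]),tri(a[0],a[2],b[0],b[2]))
print(pose()[0])
d=a[0];cv2.imwrite('pics/w6c.png',cv2.resize(d['image'][120:260,170:340,::-1],None,fx=4,fy=4,interpolation=cv2.INTER_CUBIC))
E
```

```text
[560.38071638 -87.28102631 166.50876895] [-0.2 -1.2 -1.9 -0.1  0.2 -0.3]
w6 rect ((255.5, 197.5), (37.0, 37.0), 90.0) hullc [255.5 197.5] slit c [253.6 197.7] 189
 plane81 hull [559.9 -86.9  81. ] slit [559.9 -88.5  81. ] slit ang 162.4 ext [15.3 18.5]
 edges ang [ 82.6  -6.3 -97.4 171.7] [30.5 32.4 31.6 32.4]
 depth z plug [560.3 -87.   81.2]
w5 rect ((258.5, 186.0), (28.0, 29.0), 90.0) hullc [258.5 186. ] slit c [258.9 186.3] 84
 plane81 hull [559.6 -87.1  81. ] slit [560.  -86.8  81. ] slit ang 174.6 ext [ 5.8 18.3]
 edges ang [ 82.6  -6.5 -97.4 172. ] [31.5 31.9 32.4 31.9]
 depth z plug [560.1 -87.   81.2]
(array([558.8149453 , -86.91794722,  84.37848748]), np.float64(0.35250730512533013)) (array([555.62975783, -87.18023674,  96.43688264]), np.float64(1.467135606250913))
[561.16105898 -87.48482761 167.72459132]
```

View pics/w6c.png

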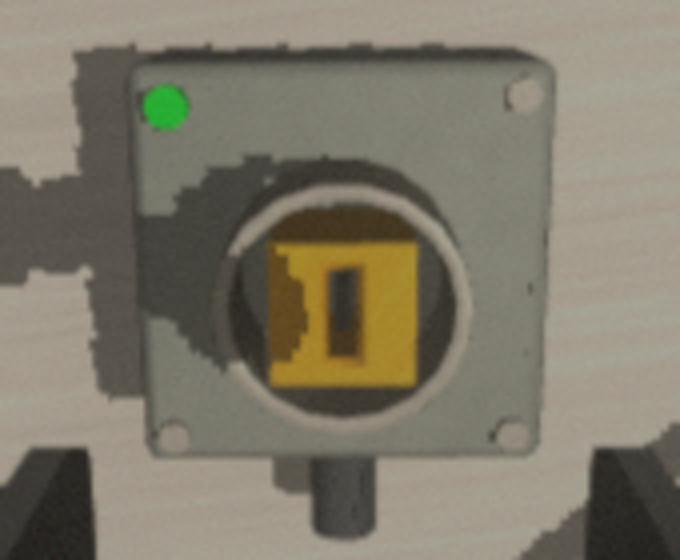

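```bash
python3 - <<'E'
from h import *
goto([434,-358,175],82.6)
E
```

```text
pos [561.2 -87.5 167.7] yyaw 82.6 shift cm [ -0.73 -28.46  -9.13] rows 9
turn [0.   0.05 0.01] rows 1 shift after turn [ -0.73 -28.46  -9.13]
```

{"method": "drive_tool", "body": {"moves": [-2,-1.5,-0.5,0,0,0,-2,-3,-1,0,0,0,0,-3,-1,0,0,0,0,-3,-1,0,0,0,0,-3,-1,0,0,0,0,-3,-1,0,0,0,0,-3,-1,0,0,0,0,-3,-1,0,0,0,0,-3,-1,0,0,0,1.2,-2,-0.6,0,0,0,2,-1,0,0,0,0,0,0,0,0,0,0,0,0,0,0,0,0,0,0,0,0,0,0]}}

```text
time: 13.3
tool_pos: [434.8, -358.3, 176.6]
tcp_rot: [-26.0, 89.9, -33.4]
ft_force: [-0.1, -0.1, -0.2]
finger_gap: 64.9
```

```bash
cat > key.py <<'E'
from h import *
def key(n):
    d=load(n);im=d['image'];h=cv2.cvtColor(im,cv2.COLOR_RGB2HSV)
    m=(((h[...,0]<6)|(h[...,0]>172))&(h[...,1]>150)&(h[...,2]>110)).astype(np.uint8)
    k,l,st,c=cv2.connectedComponentsWithStats(m)
    near=np.array([256,200]); i=min([i for i in range(1,k) if st[i,4]>60],key=lambda i:np.hypot(*(c[i]-near)))
    C=cloud(d)[l==i]; print('red z pct',np.percentile(C[:,2],[5,50,95]).round(1),st[i],c[i].round(1))
    T=C[C[:,2]>np.percentile(C[:,2],95)-4]; 
    r=cv2.minAreaRect(T[:,:2].astype(np.float32)); print('top face',r, len(T))
    return d,l==i
E
python3 - <<'E'
from key import *
s=sensors.sense();print(s['tool_pos'],s['qd'].round(1),s['joint_pos'].round(1))
d=snap('wrist','w7.png'); d,m=key('w7')
print(pose()[0])
cv2.imwrite('pics/w7c.png',cv2.resize(d['image'][120:260,170:340,::-1],None,fx=4,fy=4,interpolation=cv2.INTER_CUBIC))
E
```

```text
[ 434.77723194 -358.28593812  176.55850671] [ 0.8 -0.5 -0.3 -0.1 -0.1 -0.1] [ -44.7    3.6   95.2    0.    81.1 -127.4]
red z pct [87.4 89.  90.1] [250 177  11  36 373] [255.1 194.6]
top face ((432.96734619140625, -358.1419677734375), (8.621517181396484, 30.995532989501953), 82.52228546142578) 372
[ 435.08467022 -358.21619412  176.78907722]
```

View pics/w7c.png

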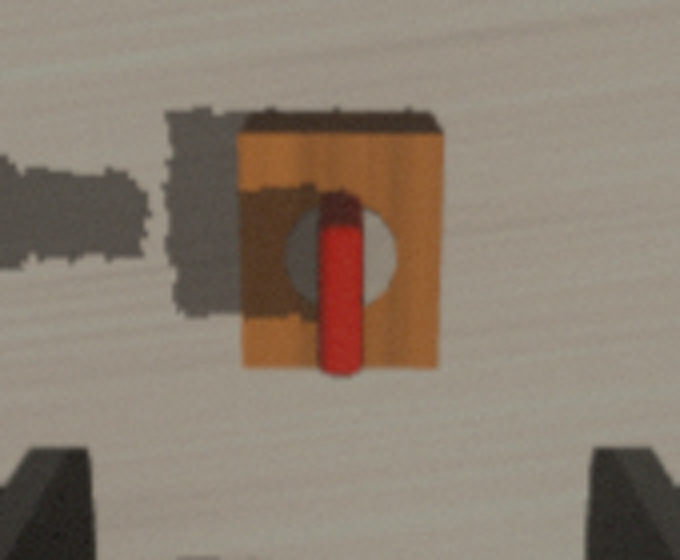

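```bash
python3 - <<'E'
from key import *
a=load('w7');b=load('w1');_,mb=key('w1')
ys,xs=np.nonzero(mb);
print(tri(a,(255.2,194.9),b,(270.9,148.4)),xs.mean(),ys.mean())
goto([433,-358.1,56],82.6)
E
```

```text
red z pct [87.5 89.  90.5] [262 134  18  29 236] [270.6 147.8]
top face ((445.11468505859375, -352.6198425292969), (56.0207633972168, 22.190570831298828), 24.948413848876953) 232
(array([ 433.08904738, -358.34567826,   88.22382823]), np.float64(0.6280806377449983)) 270.56779661016947 147.78389830508473
pos [ 435.1 -358.2  176.8] yyaw 82.7 shift cm [12.08 -0.   -0.23] rows 4
turn [0.07 0.12 0.07] rows 1 shift after turn [12.08 -0.02 -0.21]
```

{"method": "drive_tool", "body": {"moves": [2.5,0,-0.2,0,0,0,2.5,0,0,0,0,0,2.5,0,0,0,0,0,2,0,0,0,0,0,1.5,0,0,0,0,0,1.1,0,0,0,0,0,0,0,0,0,0,0,0,0,0,0,0,0]}}

```text
time: 14.02
tool_pos: [432.6, -357.9, 54.6]
tcp_rot: [-31.5, 90.0, -38.9]
ft_force: [-0.7, -0.1, 1.4]
finger_gap: 64.9
```

{"method": "drive_tool", "body": {"moves": [0,0,0,0,0,0,0,0,0,0,0,0,0,0,0,0,0,0,0,0,0,0,0,0,0,0,0,0,0,0,0,0,0,0,0,0,0,0,0,0,0,0,0,0,0,0,0,0], "hand": 0.5, "grip_force": 60}}

```text
time: 14.68
tool_pos: [432.5, -358.6, 54.7]
tcp_rot: [-35.9, 89.9, -43.3]
ft_force: [-0.9, 0.8, 5.4]
finger_gap: 9.2
```

```bash
python3 - <<'E'
from h import *
s=sensors.sense();print(s['tool_pos'],s['finger_gap'],s['ft_force'],s['wrist_torque'],s['joint_pos'].round(1))
goto([433,-358.1,56],82.6)
E
```

```text
[ 432.49769994 -358.63456101   54.73412855] 9.2463071468017 [-0.85795988  0.77323578  5.38575217] [0.13265765 0.05015433 0.00310955] [ -44.9   10.5  101.1    0.    68.3 -127.5]
pos [ 432.5 -358.6   54.7] yyaw 82.6 shift cm [-0.13  0.06  0.04] rows 1
turn [0.02 0.06 0.05] rows 1 shift after turn [-0.13  0.06  0.04]
```

{"method": "drive_tool", "body": {"moves": [-0.5,0,0,0,0,0,-1,0,0,0,0,0,-1.5,0,0,0,0,0,-2,0,0,0,0,0,-2,0,0,0,0,0,-2,0,0,0,0,0,-1.5,0,0,0,0,0,-0.5,0,0,0,0,0,0,0,0,0,0,0,0,0,0,0,0,0]}}

```text
time: 15.52
tool_pos: [431.9, -358.0, 163.6]
tcp_rot: [139.4, 90.0, 132.0]
ft_force: [0.1, -0.8, -0.7]
finger_gap: 9.0
```

```bash
python3 - <<'E'
from h import *
s=sensors.sense();print(s['tool_pos'],s['finger_gap'],s['ft_force'])
d=snap('wrist','w8.png'); d=snap('side','s8.png')
cv2.imwrite('pics/s8c.png',cv2.resize(d['image'][200:370,180:360,::-1],None,fx=4,fy=3.5,interpolation=cv2.INTER_CUBIC))
goto([559.7,-87,154],82.6)
E
```

```text
[ 431.91333029 -358.01203452  163.55028618] 9.029176382027435 [ 0.09232416 -0.75926386 -0.71608313]
pos [ 431.4 -357.5  162.3] yyaw 82.6 shift cm [ 0.85 28.47  9.26] rows 9
turn [ 0.03 -0.11 -0.09] rows 1 shift after turn [ 0.83 28.47  9.24]
```

View pics/w8.png

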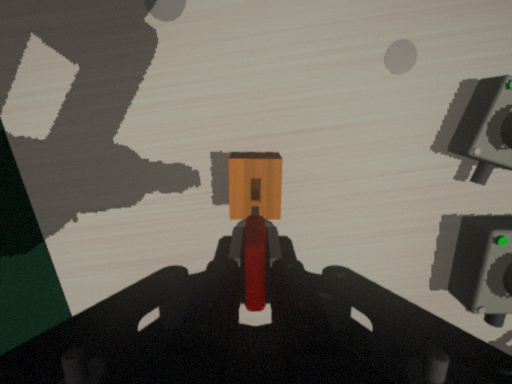

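View pics/s8c.png

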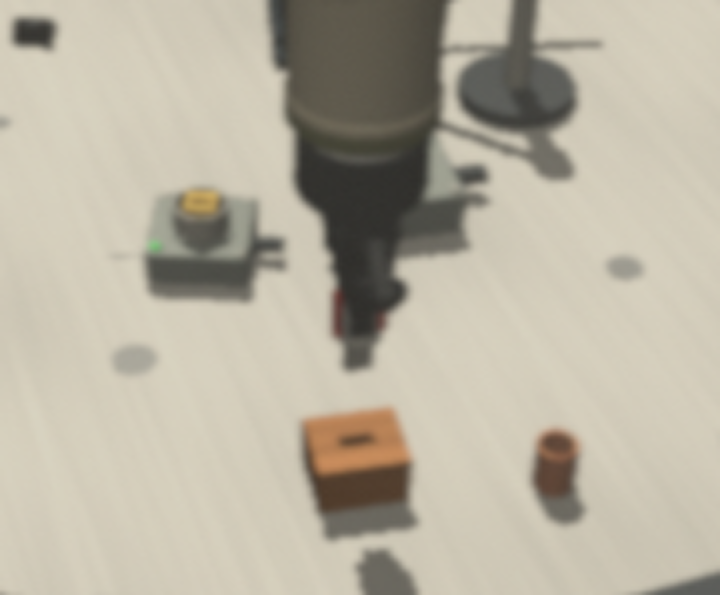

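```bash
python3 - <<'E'
from h import *
d=load('w8'); q=snapshot('wrist'); m=np.array(q['mount']);K=d['K']
Mi=np.linalg.inv(m)
def pr(p):
    c=Mi@np.array([*p,1]); u=K@c[:3]; return (u[:2]/u[2]).round(1)
for n,p in dict(topfar=(-34.3,0,17),topnear=(-34.3,0,-17),botnear=(5.7,0,-17),tip=(43.7,0,-9),tipc=(43.7,0,0),tcp=(0,0,0)).items(): print(n,pr(p))
im=d['image'];cv2.imwrite('pics/w8c.png',cv2.resize(im[170:330,190:325,::-1],None,fx=4,fy=3.7,interpolation=cv2.INTER_CUBIC))
E
```

```text
topfar [255.4 311.6]
topnear [255.5 242.6]
botnear [255.3 210.6]
tip [255.2 203.2]
tipc [255.2 215.4]
tcp [255.3 243.3]
```

View pics/w8c.png

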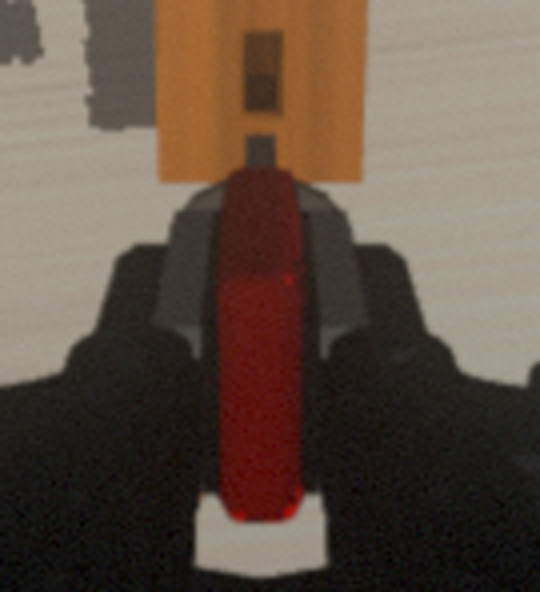

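{"method": "drive_tool", "body": {"moves": [0,1.5,0.5,0,0,0,0,3,1,0,0,0,0,3,1,0,0,0,0,3,1,0,0,0,0,3,1,0,0,0,0,3,1,0,0,0,0,3,1,0,0,0,0,3,1,0,0,0,0,3,0.8,0,0,0,0,2,0.6,0,0,0,0,0.95,0.35,0,0,0,0,0,0,0,0,0,0,0,0,0,0,0,0,0,0,0,0,0]}}

```text
time: 16.83
tool_pos: [559.7, -89.0, 163.3]
tcp_rot: [-154.1, 89.9, -161.5]
ft_force: [0.1, -0.6, -0.9]
finger_gap: 9.0
```

```bash
python3 - <<'E'
from lock import *
s=sensors.sense();print(s['tool_pos'],s['finger_gap'],s['ft_force'],s['joint_pos'].round(1))
d=snap('wrist','w9.png')
cv2.imwrite('pics/w9c.png',cv2.resize(d['image'][140:330,165:355,::-1],None,fx=4,fy=3,interpolation=cv2.INTER_CUBIC))
goto([559.7,-87,133],82.6)
goto([559.7,-87,133],82.6)
E
```

```text
[559.67030445 -88.9970523  163.32339913] 8.988591559949777 [ 0.06691131 -0.60813765 -0.91619468] [-14.2   4.8  95.3  -0.   79.9 -96.8]
pos [559.7 -89.2 163.5] yyaw 82.6 shift cm [ 3.05  0.22 -0.03] rows 1
turn [-0.05 -0.04  0.02] rows 1 shift after turn [ 3.05  0.22 -0.03]
pos [559.7 -89.2 163.5] yyaw 82.6 shift cm [ 3.05  0.22 -0.03] rows 1
turn [-0.05 -0.04  0.02] rows 1 shift after turn [ 3.05  0.22 -0.03]
```

View pics/w9c.png

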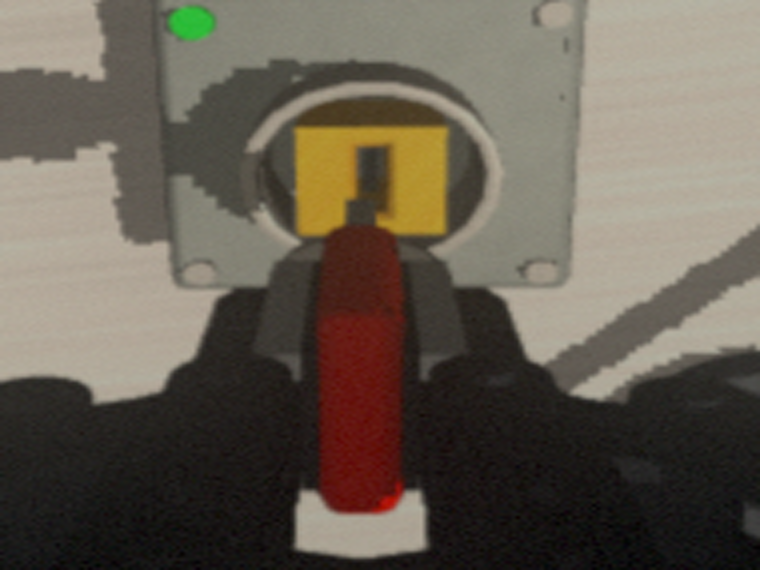

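{"method": "drive_tool", "body": {"moves": [0.8,0.12,0,0,0,0,1,0.1,-0.02,0,0,0,0.5,0,0,0,0,0,0.3,0,0,0,0,0,0,0,0,0,0,0,0,0,0,0,0,0,0,0,0,0,0,0]}}

```text
time: 17.47
tool_pos: [560.6, -85.7, 138.1]
tcp_rot: [-6.4, 90.0, -13.8]
ft_force: [1.0, 0.0, -0.5]
finger_gap: 9.4
```

```bash
python3 - <<'E'
from lock import *
s=sensors.sense();print(s['tool_pos'],s['finger_gap'],s['ft_force'],s['joint_pos'].round(1))
d=snap('wrist','w10.png')
cv2.imwrite('pics/w10c.png',cv2.resize(d['image'][140:260,195:315,::-1],None,fx=6,fy=5,interpolation=cv2.INTER_CUBIC))
goto([559.7,-87,125],82.6)
E
```

```text
[560.58192978 -85.74276727 138.13156579] 9.426795956406897 [ 0.98546052  0.01065772 -0.49348418] [-13.9   6.   96.8   0.   77.2 -96.5]
pos [560.7 -85.7 138.3] yyaw 82.6 shift cm [ 1.33 -0.14 -0.08] rows 1
turn [0.03 0.04 0.  ] rows 1 shift after turn [ 1.33 -0.14 -0.08]
```

View pics/w10c.png

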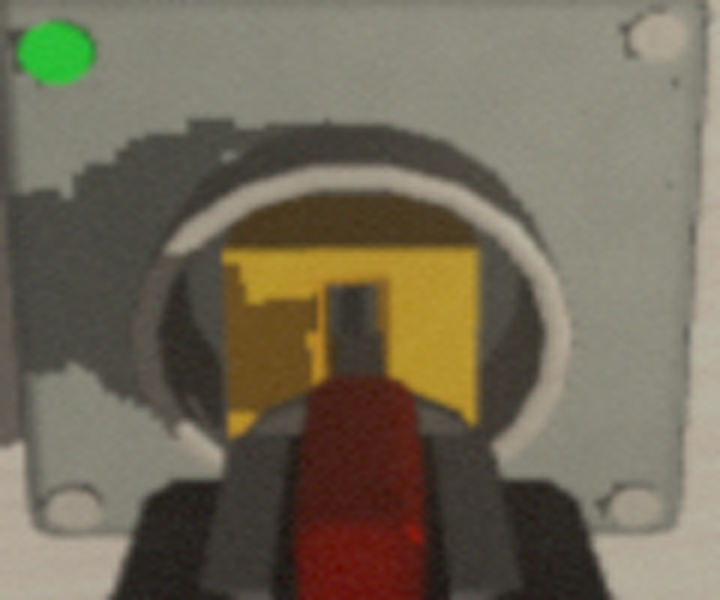

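{"method": "drive_tool", "body": {"moves": [0,-0.13,-0.08,0,0,0,0,0,0,0,0,0,0,0,0,0,0,0,0,0,0,0,0,0]}}

```text
time: 17.85
tool_pos: [559.5, -86.9, 138.0]
tcp_rot: [-4.3, 90.0, -11.7]
ft_force: [-0.4, -0.5, -1.0]
finger_gap: 9.3
```

```bash
python3 - <<'E'
from lock import *
for i in range(3):
    d=snap('wrist','w11.png'); goto([559.7,-87,125],82.6)
cv2.imwrite('pics/w11c.png',cv2.resize(d['image'][140:260,195:315,::-1],None,fx=6,fy=5,interpolation=cv2.INTER_CUBIC))
E
```

```text
pos [559.5 -86.8 138. ] yyaw 82.6 shift cm [ 1.3  -0.01  0.02] rows 1
turn [0.03 0.01 0.  ] rows 1 shift after turn [ 1.3  -0.01  0.02]
pos [559.4 -86.8 137.9] yyaw 82.6 shift cm [ 1.29 -0.01  0.03] rows 1
turn [0.03 0.01 0.  ] rows 1 shift after turn [ 1.29 -0.01  0.03]
pos [559.4 -86.8 137.9] yyaw 82.6 shift cm [ 1.29 -0.02  0.03] rows 1
turn [ 0.03  0.01 -0.  ] rows 1 shift after turn [ 1.29 -0.02  0.03]
```

View pics/w11c.png

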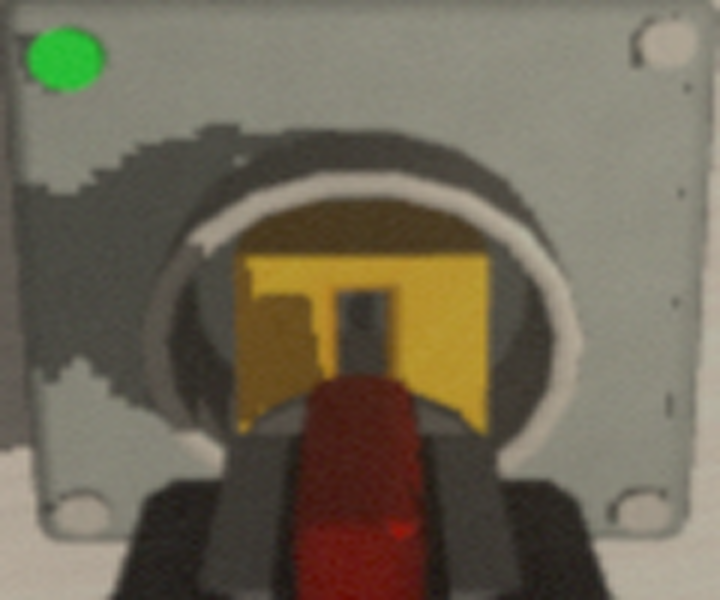

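{"method": "drive_tool", "body": {"moves": [0.4,0,0,0,0,0,0.4,0,0,0,0,0,0.4,0,0,0,0,0,0.3,0,0,0,0,0,0.3,0,0,0,0,0,0.2,0,0,0,0,0,0,0,0,0,0,0,0,0,0,0,0,0]}}

```text
time: 18.67
tool_pos: [559.3, -86.8, 117.7]
tcp_rot: [175.9, 90.0, 168.5]
ft_force: [-0.2, 0.0, -0.4]
finger_gap: 9.3
```

```bash
python3 - <<'E'
from h import *
s=sensors.sense();print(s['tool_pos'],s['finger_gap'],s['ft_force'],s['wrist_torque'])
E
```

```text
[559.33688922 -86.82104023 117.69726356] 9.285076616437118 [-0.22789005  0.03961483 -0.38365668] [-0.01562938  0.00935382 -0.00131236]
```

{"method": "drive_tool", "body": {"moves": [0.2,0,0,0,0,0,0.2,0,0,0,0,0,0.2,0,0,0,0,0,0.2,0,0,0,0,0,0.2,0,0,0,0,0,0.1,0,0,0,0,0,0.1,0,0,0,0,0,0,0,0,0,0,0,0,0,0,0,0,0]}}

```text
time: 19.42
tool_pos: [559.6, -86.9, 106.0]
tcp_rot: [-8.7, 90.0, -16.1]
ft_force: [0.3, -0.6, 3.0]
finger_gap: 9.3
```

```bash
python3 - <<'E'
from h import *
s=sensors.sense();print(s['tool_pos'],s['finger_gap'],s['ft_force'],s['wrist_torque'])
E
```

```text
[559.59092739 -86.90048203 106.03771229] 9.324687418757916 [ 0.31694191 -0.57292259  2.97080187] [-0.03243336  0.02565176 -0.04381836]
```

{"method": "drive_tool", "body": {"moves": [0.1,0,0,0,0,0,0.1,0,0,0,0,0,0,0,0,0,0,0]}}

```text
time: 19.67
tool_pos: [559.7, -86.9, 105.0]
tcp_rot: [-9.8, 90.0, -17.2]
ft_force: [-3.5, 0.7, 11.6]
finger_gap: 9.2
```

```bash
python3 - <<'E'
from h import *
s=sensors.sense();print(s['tool_pos'],s['finger_gap'],s['ft_force'],s['wrist_torque'])
E
```

```text
[559.74073249 -86.91458705 105.03880795] 9.249854014808319 [-3.52398776  0.73877824 11.62533066] [ 0.18099553  0.74881784 -0.02998809]
```

{"method": "drive_tool", "body": {"moves": [0,0,0,3,0,0,0,0,0,3,0,0,0,0,0,3,0,0,0,0,0,3,0,0,0,0,0,1.5,0,0,0.05,0,0,0,0,0,0.05,0,0,0,0,0]}}

```text
time: 20.25
tool_pos: [560.1, -86.6, 103.5]
tcp_rot: [28.1, 89.9, 7.2]
ft_force: [0.0, 1.3, 4.8]
finger_gap: 9.1
```

```bash
python3 - <<'E'
from h import *
s=sensors.sense();print(s['tool_pos'],s['finger_gap'],s['ft_force'],s['wrist_torque']);goto(s['tool_pos'],82.6)
E
```

```text
[560.09790404 -86.62710251 103.4776652 ] 9.077621388322507 [0.00872434 1.33109145 4.75398588] [ 0.31313586 -0.1897394   0.04124814]
pos [560.1 -86.6 103.5] yyaw 69.1 shift cm [0. 0. 0.] rows 0
turn [-13.47   0.09  -0.03] rows 2 shift after turn [0. 0. 0.]
```

{"method": "drive_tool", "body": {"moves": [0.1,0,0,0,0,0,0.1,0,0,0,0,0,0.1,0,0,0,0,0,0,0,0,-4,0,0,0,0,0,-4,0,0,0,0,0,-4,0,0,0,0,0,-1.5,0,0,0,0,0,0,0,0]}}

```text
time: 20.92
tool_pos: [559.5, -86.8, 99.8]
tcp_rot: [21.3, 90.0, 14.0]
ft_force: [-0.1, -0.1, 3.6]
finger_gap: 9.4
```

```bash
python3 - <<'E'
from h import *
s=sensors.sense();print(s['tool_pos'],s['finger_gap'],s['ft_force'],s['wrist_torque']);goto(s['tool_pos'],82.6)
E
```

```text
[559.48558482 -86.80587069  99.83275968] 9.442403049961106 [-0.10165563 -0.06998867  3.58969236] [ 0.10827925 -0.05647388 -0.00424523]
pos [559.5 -86.8  99.8] yyaw 82.7 shift cm [0. 0. 0.] rows 0
turn [ 0.11  0.01 -0.  ] rows 1 shift after turn [0. 0. 0.]
```

{"method": "drive_tool", "body": {"moves": [0.2,0,0,0,0,0,0.2,0,0,0,0,0,0.2,0,0,0,0,0,0.15,0,0,0,0,0,0.1,0,0,0,0,0,0.05,0,0,0,0,0,0,0,0,0,0,0]}}

```text
time: 21.5
tool_pos: [559.4, -86.8, 90.8]
tcp_rot: [111.7, 90.0, 104.3]
ft_force: [1.4, 1.7, 2.2]
finger_gap: 9.3
```

```bash
python3 - <<'E'
from h import *
s=sensors.sense();print(s['tool_pos'],s['finger_gap'],s['ft_force'],s['wrist_torque']);goto(s['tool_pos'],82.6)
E
```

```text
[559.42596571 -86.80423403  90.75530153] 9.292790656010915 [1.36274831 1.73125279 2.17433722] [ 0.21585145 -0.16568046  0.00353011]
pos [559.4 -86.8  90.8] yyaw 82.6 shift cm [0. 0. 0.] rows 0
turn [ 0.02 -0.   -0.  ] rows 1 shift after turn [0. 0. 0.]
```

Nearly home; press until the collar seats.

{"method": "drive_tool", "body": {"moves": [0.1,0,0,0,0,0,0.05,0,0,0,0,0,0,0,0,0,0,0,0,0,0,0,0,0]}}

```text
time: 21.83
tool_pos: [559.6, -86.8, 90.6]
tcp_rot: [-6.9, 90.0, -14.3]
ft_force: [-4.5, 1.8, 13.4]
finger_gap: 9.0
```

```bash
python3 - <<'E'
from h import *
s=sensors.sense();print(s['tool_pos'],s['finger_gap'],s['ft_force'],s['wrist_torque']);goto(s['tool_pos'],82.6)
E
```

```text
[559.55607485 -86.83150559  90.62584823] 8.979652813069825 [-4.48224057  1.75829302 13.39048152] [0.37284728 0.79364212 0.0530944 ]
pos [559.6 -86.8  90.6] yyaw 82.6 shift cm [0. 0. 0.] rows 0
turn [0.03 0.02 0.  ] rows 1 shift after turn [0. 0. 0.]
```

{"method": "drive_tool", "body": {"moves": [0,0,0,3,0,0,0,0,0,5,0,0,0,0,0,5,0,0,0,0,0,5,0,0,0,0,0,5,0,0,0,0,0,5,0,0,0,0,0,5,0,0,0,0,0,5,0,0,0,0,0,5,0,0,0,0,0,5,0,0,0,0,0,5,0,0,0,0,0,5,0,0,0,0,0,5,0,0,0,0,0,5,0,0,0,0,0,5,0,0,0,0,0,5,0,0,0,0,0,5,0,0,0,0,0,0,0,0]}}

```text
time: 23.33
tool_pos: [561.3, -86.1, 90.7]
tcp_rot: [101.8, 89.8, 11.1]
ft_force: [4.8, 5.1, 6.2]
finger_gap: 9.3
```

```bash
python3 - <<'E'
from h import *
s=sensors.sense();print(s['tool_pos'],s['finger_gap'],s['ft_force'],s['wrist_torque'],s['joint_pos'].round(1));goto(s['tool_pos'],82.6)
E
```

```text
[561.25273582 -86.11197022  90.71730976] 9.25759003898909 [4.75175159 5.12376391 6.15220658] [ 0.94640078 -0.8191153   0.03994949] [-14.    8.7  99.1   0.1  72.  -13.3]
pos [561.3 -86.1  90.7] yyaw -0.7 shift cm [0. 0. 0.] rows 0
turn [-83.28   0.13  -0.22] rows 12 shift after turn [0. 0. 0.]
```

{"method": "drive_tool", "body": {"moves": [0,0,0,4,0,0,0,0,0,4,0,0,0,0,0,3,0,0,0,0,0,0,0,0,0,0,0,0,0,0]}}

```text
time: 23.75
tool_pos: [561.4, -86.1, 90.7]
tcp_rot: [110.7, 89.7, 9.3]
ft_force: [5.6, 5.4, 5.3]
finger_gap: 9.3
```

```bash
python3 - <<'E'
from h import *
s=sensors.sense();print(s['tool_pos'],s['finger_gap'],s['ft_force'],s['wrist_torque'],s['joint_pos'].round(1),s['joint_efforts'].round(2));goto(s['tool_pos'],82.6)
d=snap('wrist','w12.png')
cv2.imwrite('pics/w12c.png',cv2.resize(d['image'][120:330,155:355,::-1],None,fx=3.5,fy=2.8,interpolation=cv2.INTER_CUBIC))
E
```

```text
[561.43256558 -86.12854893  90.72930295] 9.313813299814544 [5.55570422 5.3559787  5.29394465] [ 0.90984895 -0.98427718  0.06757025] [-14.    8.7  99.    0.1  72.   -2.6] [ -3.37 -49.97 -40.81  -2.16   1.52   0.33]
pos [561.4 -86.1  90.7] yyaw -11.4 shift cm [0. 0. 0.] rows 0
turn [-93.97   0.13  -0.26] rows 14 shift after turn [0. 0. 0.]
```

View pics/w12c.png

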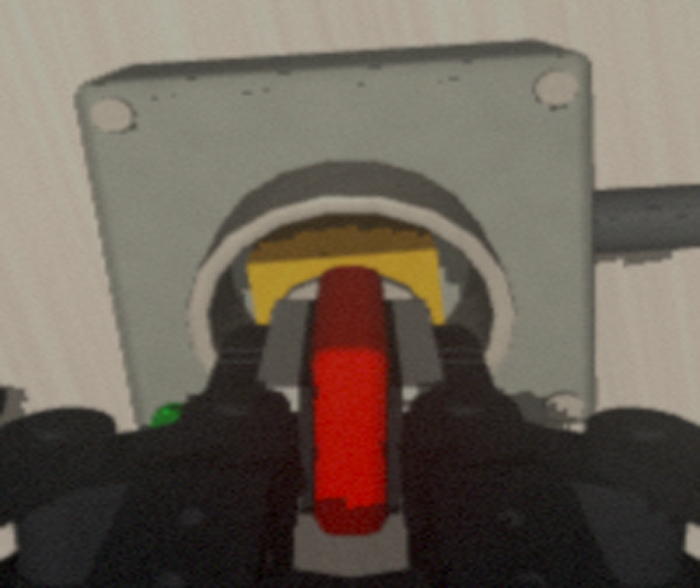

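{"method": "drive_tool", "body": {"moves": [0,0,0,2,0,0,0,0,0,2,0,0,0,0,0,0,0,0,0,0,0,0,0,0]}}

```text
time: 24.13
tool_pos: [561.5, -86.1, 90.7]
tcp_rot: [111.6, 89.7, 6.2]
ft_force: [6.5, 5.3, 5.3]
finger_gap: 9.6
```

```bash
python3 - <<'E'
from h import *
s=sensors.sense();print(s['tool_pos'],s['finger_gap'],s['ft_force'],s['wrist_torque'],s['joint_pos'].round(1),s['joint_efforts'].round(2));goto(s['tool_pos'],82.6)
d=snap('wrist','w13.png')
cv2.imwrite('pics/w13c.png',cv2.resize(d['image'][120:330,155:355,::-1],None,fx=3.5,fy=2.8,interpolation=cv2.INTER_CUBIC))
E
```

```text
[561.52396313 -86.14987638  90.74349408] 9.574861251260225 [6.53129259 5.32302936 5.30815387] [ 0.86356374 -1.0474846   0.52566078] [-14.    8.7  99.    0.1  72.    1.3] [ -3.75 -50.14 -40.69  -1.99   1.73   0.7 ]
pos [561.5 -86.1  90.7] yyaw -15.3 shift cm [0. 0. 0.] rows 0
turn [-97.93   0.14  -0.27] rows 14 shift after turn [0. 0. 0.]
```

View pics/w13c.png

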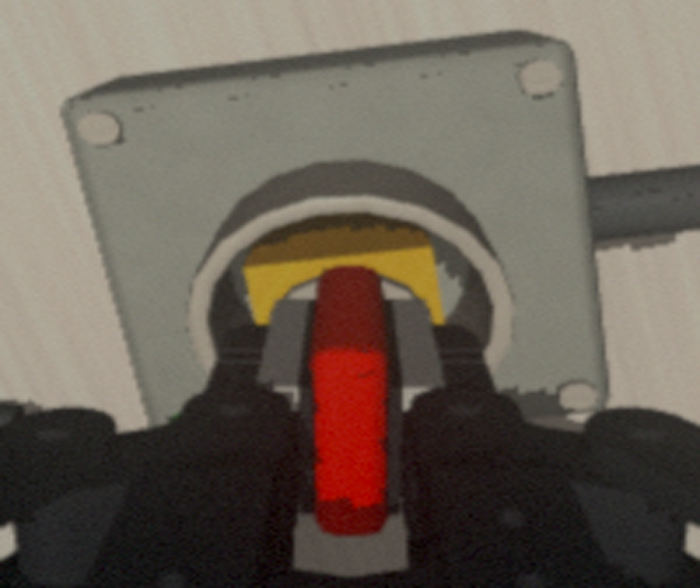

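{"method": "drive_tool", "body": {"moves": [0.05,0,0,0,0,0,0,0,0,0,0,0,0,0,0,0,0,0,0,0,0,0,0,0]}}

```text
time: 24.52
tool_pos: [561.6, -86.2, 90.7]
tcp_rot: [111.1, 89.7, 5.8]
ft_force: [4.8, 5.2, 9.5]
finger_gap: 9.3
```

```bash
python3 - <<'E'
from h import *
s=sensors.sense();print(s['tool_pos'],s['finger_gap'],s['ft_force'],s['wrist_torque'])
d=snap('top','t2.png');cv2.imwrite('pics/t2c.png',cv2.resize(d['image'][90:260,100:420,::-1],None,fx=2.4,fy=2.4,interpolation=cv2.INTER_CUBIC))
C=cloud(load('t2'));mm=(abs(C[...,2]-204)<6)&(np.hypot(C[...,0]-600,C[...,1]-174)<60); print(C[mm].mean(0))
E
```

```text
[561.58978671 -86.16724706  90.69487883] 9.312350158412322 [4.84762773 5.18976754 9.51372932] [ 0.96909586 -0.72647724  0.51883668]
[600.93130322 173.37659836 202.82008612]
```

View pics/t2c.png

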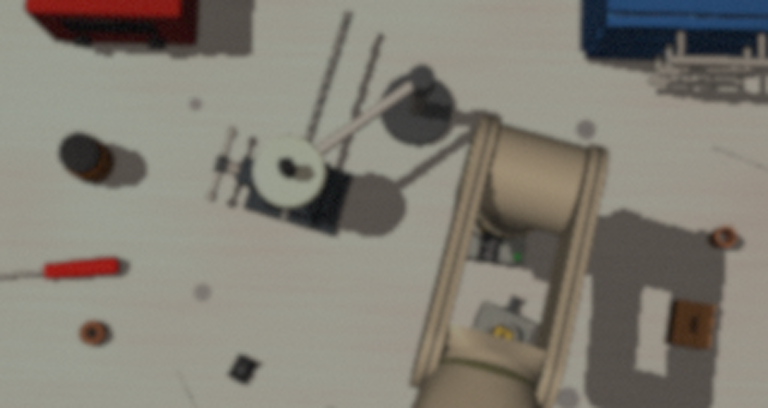

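The top view shows the lamp head over the vise jaws at crop (288,170). The key block is empty and the loose things are where they were. The key is seated and turned to its stop, so I'm handing in.

```bash
python3 - <<'E'
from bench import r
print(r.hand_in())
E
```

```text
the job is handed in; nothing more can be done
None
```

The job was handed in at about 24.5 s. The lamp hangs over the vise, and the key is home and held turned at its stop, still gripped.

- **Lamp:** I gripped the knob and swung the arm about 68° clockwise. The last top view puts the head at about (601, 173) mm, against (600, 174.5) mm measured for the jaws.
- **Key in the switch:** I took the key from its block and put it in the larger switch box. The pins stuck at about 18–19 mm. One rock of about 13.5° clockwise under a light push freed them, so I did not need the other side. The collar then seated with the tool at 90.6–90.7 mm, the height I had worked out for fully home. It pushed back with 13 N at seating and about 9.5 N at the end.
- **Turn:** I turned the tool about 98°, of which about 5° is the key's play in the keyway. The torque jumped from 0.07 to 0.52 N m over the last 4°, and in the wrist view the plug's edge is parallel to the box again. Both fit the quarter-turn stop.
- **Loose things:** the last top view shows the jar, screwdriver, washers, T-nut and coupling standing as before. I judged this by eye only.
- **Disagreements:**
  - The plug height from two wrist views came out at 84 mm, against 81 mm from the depth image and the text. I used 81 mm.
  - The torque before the stop read 0.04–0.07 N m, below the roughly 0.12 N m expected from the spring.
  - The arm missed its commanded position by 1–2 mm above the lock. I corrected that by camera before inserting the key.

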